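# Fit the tube head to the bench mixer by feeling for its drive socket

## Task

Take the tube head (the round disc with the square grip) out of its parking stand and fit it to the bench mixer. Its drive socket lies hidden under the black deck in the mixer's round window: rest the stem lightly on the deck and sweep it in a spiral until it drops into the socket, then guide it fully home, upright, before letting go. Be gentle with the mixer, never pressing or shoving it with more than 30 N, and leave the other head, the bottle and the tip box alone.

Things in the scene. Friction and masses are not known exactly. Their poses are not given: they have to be found in the camera images.
- head: The tube head, loose, 150 to 220 g: steel stem 14 mm diameter, 30 mm long, foot chamfered 2 mm; above it a steel shoulder 28 mm diameter, 14 mm thick; a grey disc 70 mm diameter, 8 mm thick, with ten small pockets; a grey square grip 22 x 22 x 48 mm (top 100 mm up). Origin: centre of the stem's foot; z up the stem; x, y square to the grip's faces. Starts upright, stem in the stand's hole.
- grip (a point): Middle of the square grip, 80 mm above the stem's foot; a good place to grasp, two opposite faces 22 mm apart, from above. Axes as the head's. The disc's top is 28 mm below this point, the grip's top 20 mm above it.
- stand: White plastic block 70 x 70 x 45 mm, fixed, with an 18 mm hole in the middle of its top in which the tube head is parked, its shoulder on the block's top. Origin: centre of its underside, z up.
- mixer: The bench mixer, fixed: blue housing 150 (x) x 130 (y) x 100 mm tall, white top plate with a round window 56 mm in diameter at its middle. Origin: centre of its underside, z up. A flat black sprung deck fills the window, 5 mm below the white top.
- window (a point): Centre of the window at the height of the black deck's top (95 mm above the bench). Hidden in the deck is one blind round socket, 17 mm diameter, 37 mm deep, closed flush by a black plug that the eye cannot tell from the deck. The socket's centre lies 4 to 9 mm from this point in any direction, new each time, and cannot be shoved aside. Fully home, the stem's foot is 30 mm below this point.
- deck_feel (a point): How the deck feels (this point: window's centre, level with the white top, 5 mm above the deck). The deck holds up to about 3 N, then sinks 1 mm per 1.5 N, hard stop after 5 mm (10 N). The plug yields at 0.4 N (0.8 N fully down), but only when the whole foot is over the socket: then the push from below falls to about 0.5 N. Home, the shoulder rests on the deck; the head's weight keeps it there.
- cup_head: Bystander: another head, parked in a second white stand like the first: same stem, black rubber dish 54 mm in diameter on top, no square grip. Origin: centre of its stem's foot.
- bottle: Bystander: glass bottle 60 mm in diameter, 130 mm tall, standing. Origin: centre of its underside.
- tip_box: Bystander: white box 120 x 85 x 63 mm with a yellow top full of pipette tips. Origin: centre of its underside.
Mind the look-alikes: they are no part of the job. Leave any green or purple look-alike of the head alone.

How it is judged:
On the way, in this order (a step that is already met when the one before it is completed fails the run):
1. the head is lifted clear out of its stand (z of head in the frame of stand above 0.055 m), for 0.1 s.
2. the head is fully home in the mixer's socket while still held (z of head in the frame of window below -0.027 m and horizontal distance between head and window below 0.014 m and angle between head's own z axis and vertical below 0.12 rad and contact force between the fingers and head above 0.5 N), for 0.1 s.
At the end, for the whole second after the job is handed in: The tube head stands released and at rest in the mixer's socket: stem's foot at least 27 mm below the deck's free height and within 14 mm of the window's centre, head within 0.1 rad of upright (z of head in the frame of window below -0.027 m and horizontal distance between head and window below 0.014 m and angle between head's own z axis and vertical below 0.1 rad and linear speed of head below 0.02 m/s and contact force between the fingers and head below 0.1 N); the robot touches nothing.
It fails at once if the head presses or shoves the mixer with more than 30 N (contact force between head and mixer above 30 N).
It fails at once if the robot presses the mixer with more than 30 N (contact force between any of the fingers, the arm and mixer above 30 N).
It fails at once if the other head, the bottle or the tip box is moved by more than 15 mm (distance of any of cup_head, bottle, tip_box from where it was at the start of the episode above 0.015 m).
It also fails if it takes over 72 s, if anything falls off the work surface, if the arm or the gripper's body presses on something with over 40 N, if the wrist force passes 120 N, or if a joint passes its speed limit or range.

## Robot

A 6-joint arm with a two-finger parallel gripper is mounted at the origin on the work surface. World frame = base frame: x ahead of the robot, y to its left, z up, the work surface at z = 0. Lengths are in m, angles in rad, forces in N, time in s.
With the tool pointing down it reaches from about 0.35 to 0.775 m from the base axis. Payload 7.3 kg.
Tool frame: the origin (TCP) lies midway between the tips of the shut fingers; the grasp point (between the pads) lies 19 mm behind it (robot.grip_depth is the z of the grasp point in the tool frame, in m); z points along the fingers, y is the line along which they close (so a half turn about z gives the same grasp; the last joint's range is limited). The gripper opens to 92 mm and grips with 3 to 60 N. Pads are 19 mm wide; open, the fingers measure 130 mm over their backs; the gripper's body (75 mm by 190 mm) begins 47 mm behind the grasp point.
Start: joints at [-1.407, 0.342, 1.524, -0, 1.275, -0.146], TCP at [0.16, -0.5, 0.227] pointing down, gripper open.
Joint ranges: [-2.53, 2.53], [-0.77, 2.02], [0.04, 2.7], [-1, 4.14], [0.28, 2.66], [-3.11, 3.11]. Speed limits (rad/s): [2.57, 2.57, 3.14, 3.14, 3.14, 3.14].

## Interface

Orientations are given as [roll, pitch, yaw] about the fixed x, y, z axes, in that order (R = Rz(yaw) Ry(pitch) Rx(roll)).
In Python, from cell import robot, viewer gives the robot as it stands.
- The arm moves only by the tool step_arm, never from a script. Its argument "increments" is a list of rows, each an object with "delta_pos": the shift along the tool's x, y, z in cm, a list of three; "dr": the turn, a rotation vector about the tool's x, y, z in degrees, a list of three; "fingers": the closure, from -1 (fully open) to 1 (shut), so that 0 is half open. In form: [{"delta_pos": [tx, ty, tz], "dr": [wx, wy, wz], "fingers": fingers}, ...]. A call has exactly 5 rows; each row is the pose to reach, as a shift and turn from the pose commanded when the call began, along the tool's axes at that moment; what a row does not reach only later rows make up. A row lasts 1/8 s, in which the tool goes at most 62.5 mm and 10.7 degrees, less where a joint would pass 70% of its speed; a pose out of reach is approached as far as the arm can. A call with a gripper value outside its range is refused whole. The fingers move at their own pace and stop on an object; "newtons" is the grip in N (left out, the last holds). Time passes only in rows, so rows that repeat a pose let the fingers close, or fill a call up. It gives the time, the measured TCP pose, the force, the opening and the grip force at its end, in the units of the state.
- robot.observe(): the state, without advancing time (a new reading comes with each control period).
- viewer.read_camera(name): name is "side" or "top"; returns the picture (420x560x3 uint8, red, green, blue); there is no depth.
- viewer.camera_params(name): a dict with "K" (3x3 intrinsics, pixels), "k1" (the pictures are not rectified: a ray, as slopes to the right and down, at radius r is drawn at 1 + k1 r^2 times it, then the intrinsics apply), "T" (4x4, takes a point from camera to world coordinates). Camera axes: x right, y down, z forward; pixel columns grow to the right and rows downward; lengths in m; the calibration is good to about 2 mm. A picture is of the moment at which its call begins. camera_params takes no time and is no camera call.
- robot.hand_in(): hands the job in; it is judged then, once.
The state is a dict: "time": time; "qpos": joint angles; "qvel": joint speeds; "joint_efforts": joint torques, N m; "tool_pos": TCP position; "tool_rot": TCP orientation; "contact_force": force on the tool from outside, world axes, zero at the start; "torque": the same for the moment, N m; "opening": finger opening in m; "grip_force": force on a finger pad.
Only numpy, scipy, OpenCV 4.12 (cv2) and the standard library are available. Lean on these libraries where they do the work, as an engineer would, in place of code of your own. Each camera call takes 0.05 s, during which the arm holds its last target. There are 200 camera calls.

## Working session

There is one attempt and no reset: what is moved stays moved. The work goes in short steps, Python scripts to look and compute and a tool call to move; the robot and the scene stay as the last step left them, time stands still between calls to the robot, and variables do not carry over. Pictures are saved under pics/ and viewed, at most 10 in all, crops included, and the job is handed in when it is done.

Besides the shell and the picture viewer there is one more tool, called after "Request:" as name(argument=value, ...), one argument or row to a line, values as JSON. step_arm: Moves the arm, as the interface text tells. Its arguments: {"type":"object","properties":{"increments":{"type":"array"},"newtons":{"type":"number"}},"required":["increments"]}

```bash
mkdir -p pics; ls; python3 - <<'E'
from cell import robot, viewer
import cv2
for n in("side","top"):
    im=viewer.read_camera(n); cv2.imwrite(f"pics/{n}0.png",im[:,:,::-1]); p=viewer.camera_params(n); print(n,p)
print(robot.observe())
E
```

```text
pics
side {'K': array([[544.54407607,   0.        , 275.60211578],
       [  0.        , 544.54407607, 213.76722291],
       [  0.        ,   0.        ,   1.        ]]), 'k1': 0.05700745436920075, 'T': array([[ 0.99239751, -0.09034023,  0.08358125,  0.45626416],
       [-0.1221562 , -0.64024289,  0.75839759, -1.17474756],
       [-0.01500151, -0.76284184, -0.64641107,  1.09213865],
       [ 0.        ,  0.        ,  0.        ,  1.        ]])}
top {'K': array([[473.03176062,   0.        , 279.29892317],
       [  0.        , 473.03176062, 208.03017781],
       [  0.        ,   0.        ,   1.        ]]), 'k1': -0.07754162028752641, 'T': array([[-0.02604403, -0.98170046,  0.18864229,  0.37560968],
       [-0.99965866,  0.02596645, -0.00288306,  0.00201295],
       [-0.00206807, -0.18865299, -0.98204163,  1.16740287],
       [ 0.        ,  0.        ,  0.        ,  1.        ]])}
{'time': 0.1, 'qpos': array([-1.40697781e+00,  3.42634922e-01,  1.52489636e+00, -1.07024851e-05,
        1.27545137e+00, -1.46007080e-01]), 'qvel': array([ 0.00124514, -0.00130161, -0.00342012,  0.00065421,  0.00125995,
       -0.00043942]), 'joint_efforts': array([ 1.92255713e-03, -4.32003486e+01, -2.44693887e+01,  7.19511090e-02,
        5.25795948e-02, -5.39829011e-05]), 'tool_pos': array([ 0.16002238, -0.49963105,  0.22613266]), 'tool_rot': array([-3.14021595e+00, -1.92103557e-04,  3.09828585e-01]), 'contact_force': array([-0.68371086,  1.01397828,  0.6139294 ]), 'torque': array([ 0.02929162,  0.03264361, -0.04896162]), 'grip_force': 0.0, 'opening': 0.09184196467392798}
```

View pics/top0.png

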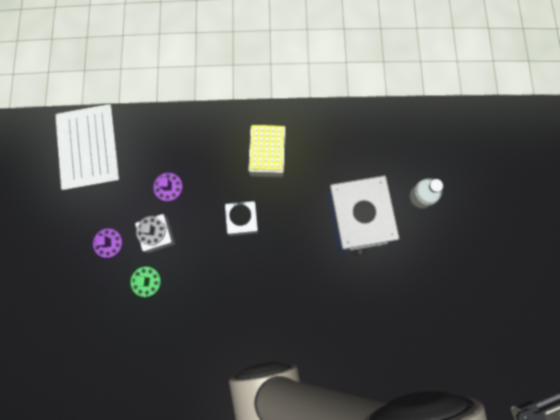

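View pics/side0.png

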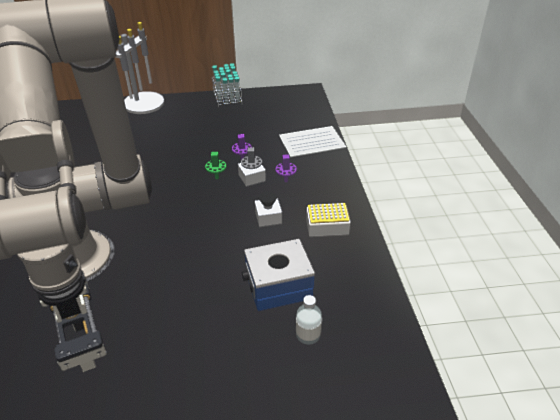

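The head candidates in the top picture are the grey one on the white stand (152,231), two purple ones (168,187 and 107,243) and a green one (145,282). The grey one in the stand fits the description. The cup head is at (240,216), the window at (364,212), the tip box at (267,150) and the bottle at (427,193). I'll confirm with an enlarged crop.

```bash
cat > h.py <<'E'
import numpy as np, cv2
from cell import robot, viewer
P={n:viewer.camera_params(n) for n in("side","top")}
def ray(n,uv):
    p=P[n];K=p["K"];d=(np.array(uv,float)-K[:2,2])/K[0,0]
    s=d.copy()
    for _ in range(20): s=d/(1+p["k1"]*(s@s))
    return p["T"][:3,3],p["T"][:3,:3]@np.r_[s,1]
def plane(n,uv,z):
    o,d=ray(n,uv);return o+d*(z-o[2])/d[2]
def tri(a,b):
    o1,d1=ray("side",a);o2,d2=ray("top",b)
    t=np.linalg.lstsq(np.c_[d1,-d2],o2-o1,rcond=None)[0]
    x,y=o1+d1*t[0],o2+d2*t[1];return (x+y)/2,np.linalg.norm(x-y)
E
python3 - <<'E'
from h import *
t=cv2.imread("pics/top0.png");s=cv2.imread("pics/side0.png")
a=cv2.resize(t[205:261,122:182],None,fx=8,fy=8,interpolation=cv2.INTER_CUBIC)[:,:400] if 0 else cv2.resize(t[208:258,127:177],(400,400),interpolation=cv2.INTER_CUBIC)
b=cv2.resize(s[140:190,226:276],(400,400),interpolation=cv2.INTER_CUBIC)
cv2.imwrite("pics/crop.png",np.hstack([a,b]))
# window: dark blob inside the white plate
def win(n,im,box):
    x0,y0,x1,y1=box;g=cv2.cvtColor(im,cv2.COLOR_BGR2GRAY)[y0:y1,x0:x1]
    c,_=cv2.findContours((g<120).astype(np.uint8),cv2.RETR_LIST,cv2.CHAIN_APPROX_NONE)
    c=[k for k in c if 150<cv2.contourArea(k)<900]
    for k in c:
        e=cv2.fitEllipse(k);print(n,np.array(e[0])+[x0,y0],e[1],cv2.contourArea(k))
    return np.array(cv2.fitEllipse(max(c,key=cv2.contourArea))[0])+[x0,y0]
w=win("top",t,(345,192,385,232));v=win("side",s,(258,248,300,275))
print("window",tri(v,w),plane("top",w,.1),plane("side",v,.1))
E
```

```text
top [364.07613564 211.46278572] (20.556360244750977, 21.518346786499023) 346.0
side [278.07319641 261.24415493] (13.484989166259766, 20.122852325439453) 211.0
window (array([ 0.56792729, -0.19610646,  0.09825165]), np.float64(0.0003020298220000668)) [ 0.56745986 -0.19578636  0.1       ] [ 0.56788208 -0.19779476  0.1       ]
```

View pics/crop.png

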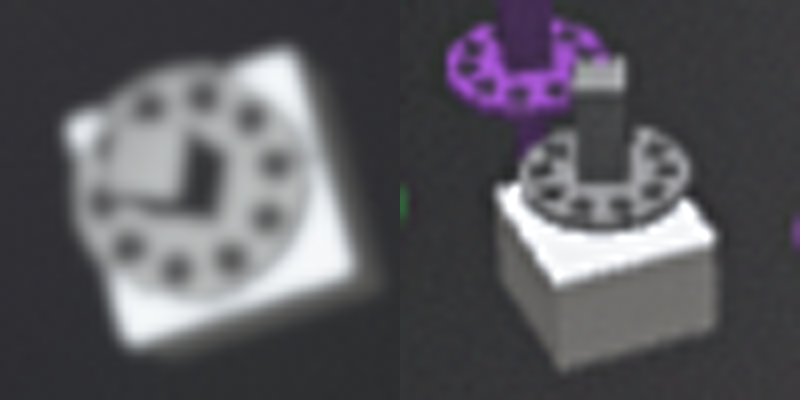

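The crop confirms the head: grey disc with ten pockets and a square grip, in the white stand. The grip's top is centred near (145.3,228.6) in the top view and (251,149.3) in the side view, and the grip is turned about 8 degrees. Next I'll measure it.

```bash
python3 - <<'E'
from h import *
t=cv2.imread("pics/top0.png");s=cv2.imread("pics/side0.png")
# Grip top
c=lambda x,y:(x/8+127-.44,y/8+208-.44)
print("griptop",tri((250.6,148.9),c(146,165)),plane("top",c(146,165),.115))
print("disc",tri(((605-400)/8+226-.44,178/8+140-.44),c(190,178)), plane("top",c(190,178),.067))
q=[plane("top",c(*k),.115)[:2] for k in((110,122),(185,135),(180,208),(105,193))]
for i in range(4):
    d=q[(i+1)%4]-q[i];print(np.hypot(*d)*1e3,np.degrees(np.arctan2(d[1],d[0]))%90)
# stand edges (white) for check
m=(t[208:258,127:177].min(2)>190).astype(np.uint8)
r=cv2.minAreaRect(cv2.findNonZero(m));print("stand",plane("top",np.array(r[0])+[127,208],.045),r)
b=np.array(cv2.boxPoints(r))+[127,208];k=[plane("top",x,.045)[:2] for x in b];d=k[1]-k[0];print(np.degrees(np.arctan2(d[1],d[0]))%90)
hsv=cv2.cvtColor(t,cv2.COLOR_BGR2HSV)
for n,lo,hi in(("purple",130,165),("green",45,80)):
    N,_,st,ce=cv2.connectedComponentsWithStats(cv2.inRange(hsv,(lo,80,60),(hi,255,255)))
    for i in range(1,N):
        if st[i,4]>80: print(n,plane("top",ce[i],.06))
E
```

```text
griptop (array([0.54083294, 0.30458442, 0.11477959]), np.float64(0.002795420638913502)) [0.53938636 0.30437746 0.115     ]
disc (array([0.54250499, 0.3056805 , 0.06394179]), np.float64(0.0012069244428617447)) [0.54265003 0.30490115 0.067     ]
22.048045179850128 78.83867716971652
20.84595941531233 87.45170125065607
22.096425420281054 77.47681601542553
20.320445312382564 87.55598321705803
stand [0.53984302 0.30519935 0.045     ] ((25.614608764648438, 24.27959632873535), (28.50710105895996, 29.711627960205078), 72.47443389892578)
16.359149150857803
purple [0.64861699 0.2675145  0.06      ]
purple [0.51528488 0.41064821 0.06      ]
green [0.42207331 0.31672883 0.06      ]
```

Request:
step_arm(
  increments=[
    {"delta_pos": [5.4, -2.4, -1.0], "dr": [0, 0, 5], "fingers": 0},
    {"delta_pos": [10.8, -4.9, -2.1], "dr": [0, 0, 10], "fingers": 0},
    {"delta_pos": [16.2, -7.4, -3.2], "dr": [0, 0, 15], "fingers": 0},
    {"delta_pos": [21.6, -9.8, -4.2], "dr": [0, 0, 20], "fingers": 0},
    {"delta_pos": [27, -12.3, -5.3], "dr": [0, 0, 25], "fingers": 0},
  ],
  newtons=30,
)

```text
time: 0.72
tool_pos: [0.3808, -0.299, 0.2798]
tool_rot: [-3.141, 0.0, -0.13]
contact_force: [-0.6, -0.7, 0.5]
opening: 0.0476
grip_force: 0.0
```

```bash
cat >> h.py <<'E'
from scipy.spatial.transform import Rotation as R
def go(target,yaw=None,cur=None,cyaw=None):
    "shift (cm, tool axes) and turn (deg, tool z) from the current, or given, pose"
    o=robot.observe();cur=o["tool_pos"] if cur is None else np.array(cur);rot=R.from_euler("xyz",o["tool_rot"])
    if cyaw is not None: rot=R.from_euler("xyz",[np.pi,0,np.radians(cyaw)])
    t=R.from_euler("xyz",[np.pi,0,np.radians(yaw)]) if yaw is not None else rot
    print("d",np.round(rot.inv().apply(np.array(target)-cur)*100,2),"dr",np.round(np.degrees((rot.inv()*t).as_rotvec()),2))
def st():
    o=robot.observe();print(round(o["time"],2),o["tool_pos"].round(4),np.degrees(o["tool_rot"]).round(2),o["contact_force"].round(2),round(o["opening"],4),round(o["grip_force"],1))
E
python3 -c "
from h import *
st();go([.53,-.01,.28],-7)"
```

```text
0.72 [ 0.3808 -0.299   0.2798] [-1.7999e+02  2.0000e-02 -7.4300e+00] [-0.62 -0.7   0.54] 0.0476 0.0
d [ 1.106e+01 -3.058e+01 -2.000e-02] dr [-0.01  0.02 -0.43]
```

Request:
step_arm(
  increments=[
    {"delta_pos": [2, -5.8, 0], "dr": [0, 0, 0], "fingers": 0},
    {"delta_pos": [4, -11.6, 0], "dr": [0, 0, 0], "fingers": 0},
    {"delta_pos": [6, -17.4, 0], "dr": [0, 0, 0], "fingers": 0},
    {"delta_pos": [8, -23.2, 0], "dr": [0, 0, 0], "fingers": 0},
    {"delta_pos": [10, -29, 0], "dr": [0, 0, 0], "fingers": 0},
  ],
)

```text
time: 1.35
tool_pos: [0.516, -0.0235, 0.2795]
tool_rot: [3.141, 0.0, -0.127]
contact_force: [1.2, -0.6, 0.0]
opening: 0.046
grip_force: 0.0
```

Request:
step_arm(
  increments=[
    {"delta_pos": [-0.3, -6, 1], "dr": [0, 0, 0], "fingers": 0},
    {"delta_pos": [-0.6, -12, 2], "dr": [0, 0, 0], "fingers": 0},
    {"delta_pos": [-0.9, -18, 3], "dr": [0, 0, 0], "fingers": 0},
    {"delta_pos": [-1.2, -24, 4], "dr": [0, 0, 0], "fingers": 0},
    {"delta_pos": [-1.5, -30, 5], "dr": [0, 0, 0], "fingers": 0},
  ],
)

```text
time: 1.98
tool_pos: [0.5382, 0.2759, 0.229]
tool_rot: [3.141, 0.0, -0.127]
contact_force: [0.3, -0.1, -0.3]
opening: 0.0456
grip_force: 0.0
```

```bash
python3 -c "
from h import *
st();go([.541,.305,.15],-7);go([.541,.305,.076],-7)"
```

```text
1.98 [0.5382 0.2759 0.229 ] [ 1.7997e+02  2.0000e-02 -7.2500e+00] [ 0.29 -0.06 -0.28] 0.0456 0.0
d [-0.09 -2.92  7.9 ] dr [ 0.03  0.02 -0.25]
d [-0.09 -2.93 15.3 ] dr [ 0.03  0.02 -0.25]
```

Request:
step_arm(
  increments=[
    {"delta_pos": [-0.1, -1.5, 2], "dr": [0, 0, 0], "fingers": 0},
    {"delta_pos": [-0.1, -2.9, 4], "dr": [0, 0, 0], "fingers": 0},
    {"delta_pos": [-0.1, -2.9, 6], "dr": [0, 0, 0], "fingers": 0},
    {"delta_pos": [-0.1, -2.9, 8], "dr": [0, 0, 0], "fingers": 0},
    {"delta_pos": [-0.1, -2.9, 8], "dr": [0, 0, 0], "fingers": 0},
  ],
)

```text
time: 2.6
tool_pos: [0.5403, 0.3012, 0.1474]
tool_rot: [3.139, 0.004, -0.128]
contact_force: [0.2, 0.2, 0.3]
opening: 0.046
grip_force: 0.0
```

```bash
python3 - <<'E'
from h import *
t=viewer.read_camera("top")[:,:,::-1];s=viewer.read_camera("side")[:,:,::-1]
a=cv2.resize(t[193:273,107:187],(400,400),interpolation=cv2.INTER_CUBIC)
b=cv2.resize(s[105:185,210:290],(400,400),interpolation=cv2.INTER_CUBIC)
cv2.imwrite("pics/pre.png",np.hstack([a,b]));st()
E
```

```text
2.7 [0.5416 0.3021 0.1499] [ 1.7999e+02 -1.0000e-02 -7.3200e+00] [-0.35 -0.41  0.9 ] 0.046 0.0
```

View pics/pre.png

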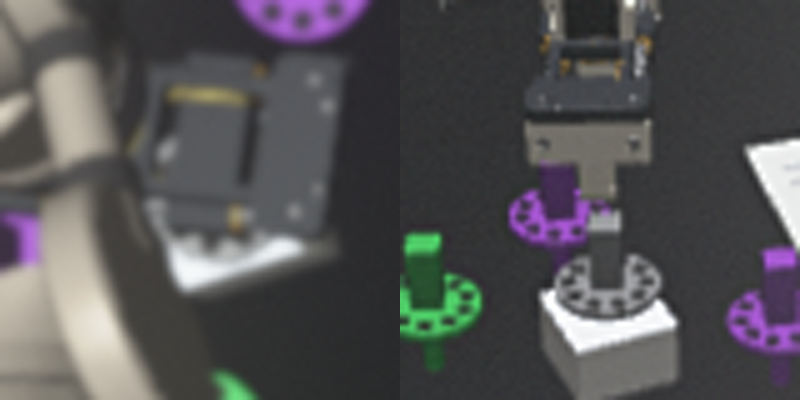

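The side half shows the finger (crop 600,195) in line with the grip (604,212), so I'll go down and close.

Request:
step_arm(
  increments=[
    {"delta_pos": [0, -0.3, 1.8], "dr": [0, 0, 0], "fingers": 0},
    {"delta_pos": [0, -0.3, 3.6], "dr": [0, 0, 0], "fingers": 0},
    {"delta_pos": [0, -0.3, 5.4], "dr": [0, 0, 0], "fingers": 0},
    {"delta_pos": [0, -0.3, 7.3], "dr": [0, 0, 0], "fingers": 0},
    {"delta_pos": [0, -0.3, 7.3], "dr": [0, 0, 0], "fingers": 0},
  ],
)

```text
time: 3.32
tool_pos: [0.5405, 0.3054, 0.0748]
tool_rot: [3.14, 0.003, -0.127]
contact_force: [-0.2, 0.6, -0.1]
opening: 0.0457
grip_force: 0.0
```

Request:
step_arm(
  increments=[
    {"delta_pos": [0, 0, 0], "dr": [0, 0, 0], "fingers": 0.7},
    {"delta_pos": [0, 0, 0], "dr": [0, 0, 0], "fingers": 0.7},
    {"delta_pos": [0, 0, 0], "dr": [0, 0, 0], "fingers": 0.7},
    {"delta_pos": [0, 0, 0], "dr": [0, 0, 0], "fingers": 0.7},
    {"delta_pos": [0, 0, 0], "dr": [0, 0, 0], "fingers": 0.7},
  ],
)

```text
time: 3.95
tool_pos: [0.542, 0.306, 0.0774]
tool_rot: [-3.141, -0.001, -0.127]
contact_force: [-1.1, -0.3, 4.6]
opening: 0.0219
grip_force: 30.0
```

Request:
step_arm(
  increments=[
    {"delta_pos": [0, 0, -2], "dr": [0, 0, 0], "fingers": 0.7},
    {"delta_pos": [0, 0, -5], "dr": [0, 0, 0], "fingers": 0.7},
    {"delta_pos": [0, 0, -9], "dr": [0, 0, 0], "fingers": 0.7},
    {"delta_pos": [0, 0, -13], "dr": [0, 0, 0], "fingers": 0.7},
    {"delta_pos": [0, 0, -17], "dr": [0, 0, 0], "fingers": 0.7},
  ],
)

```text
time: 4.58
tool_pos: [0.5411, 0.3057, 0.2471]
tool_rot: [3.141, 0.001, -0.127]
contact_force: [-0.8, 0.5, -1.6]
opening: 0.022
grip_force: 30.0
```

```bash
python3 -c "
from h import *
st();go([.568,-.196,.25],-7.3)"
```

```text
4.58 [0.5411 0.3057 0.2471] [ 1.7996e+02  8.0000e-02 -7.2500e+00] [-0.84  0.5  -1.56] 0.022 30.0
d [ 9.   49.43 -0.26] dr [0.04 0.08 0.05]
```

Request:
step_arm(
  increments=[
    {"delta_pos": [0.9, 5, 0], "dr": [0, 0, 0], "fingers": 0.7},
    {"delta_pos": [1.8, 10, 0], "dr": [0, 0, 0], "fingers": 0.7},
    {"delta_pos": [2.7, 15, 0], "dr": [0, 0, 0], "fingers": 0.7},
    {"delta_pos": [3.6, 20, 0], "dr": [0, 0, 0], "fingers": 0.7},
    {"delta_pos": [4.5, 25, 0], "dr": [0, 0, 0], "fingers": 0.7},
  ],
)

```text
time: 5.2
tool_pos: [0.5542, 0.0506, 0.246]
tool_rot: [3.141, 0.001, -0.126]
contact_force: [0.5, 0.0, -2.1]
opening: 0.0222
grip_force: 30.0
```

Request:
step_arm(
  increments=[
    {"delta_pos": [0.9, 5, 0], "dr": [0, 0, 0], "fingers": 0.7},
    {"delta_pos": [1.8, 10, 0.5], "dr": [0, 0, 0], "fingers": 0.7},
    {"delta_pos": [2.7, 15, 1.5], "dr": [0, 0, 0], "fingers": 0.7},
    {"delta_pos": [3.6, 20, 2.5], "dr": [0, 0, 0], "fingers": 0.7},
    {"delta_pos": [4.5, 24.4, 4], "dr": [0, 0, 0], "fingers": 0.7},
  ],
)

```text
time: 5.82
tool_pos: [0.5682, -0.1973, 0.206]
tool_rot: [-3.141, 0.0, -0.127]
contact_force: [0.6, 0.2, -2.4]
opening: 0.0219
grip_force: 30.0
```

```bash
python3 - <<'E'
from h import *
st()
s=viewer.read_camera("side")[:,:,::-1]; t=viewer.read_camera("top")[:,:,::-1]
cv2.imwrite("pics/over.png",np.hstack([cv2.resize(s[170:290,220:340],(400,400),interpolation=cv2.INTER_CUBIC),cv2.resize(t[150:270,300:420],(400,400),interpolation=cv2.INTER_CUBIC)]))
st()
E
```

```text
5.83 [ 0.5682 -0.1973  0.206 ] [-1.7999e+02  1.0000e-02 -7.2900e+00] [ 0.62  0.23 -2.38] 0.0219 30.0
5.92 [ 0.5671 -0.1996  0.2037] [179.99   0.24  -7.52] [-0.13 -0.04 -1.98] 0.0217 30.0
```

View pics/over.png

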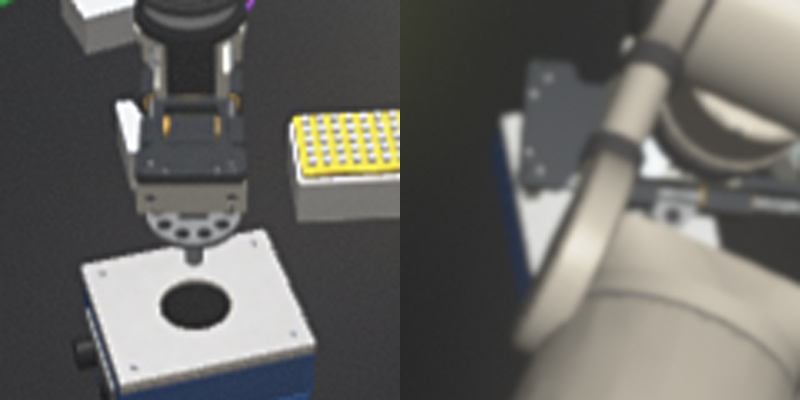

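The stem hangs upright over the window: in the crop the stem is at (195,255) and the window at (196,305). I'll go down to just above the deck with a firmer grip.

Request:
step_arm(
  increments=[
    {"delta_pos": [0, 0, 1], "dr": [0, 0, 0], "fingers": 0.7},
    {"delta_pos": [0, 0, 2], "dr": [0, 0, 0], "fingers": 0.7},
    {"delta_pos": [0, 0, 3], "dr": [0, 0, 0], "fingers": 0.7},
    {"delta_pos": [0, 0, 4], "dr": [0, 0, 0], "fingers": 0.7},
    {"delta_pos": [0, 0, 4.4], "dr": [0, 0, 0], "fingers": 0.7},
  ],
  newtons=50,
)

```text
time: 6.55
tool_pos: [0.5683, -0.195, 0.1619]
tool_rot: [-3.141, 0.001, -0.126]
contact_force: [-0.4, 0.2, -2.7]
opening: 0.022
grip_force: 50.0
```

Request:
step_arm(
  increments=[
    {"delta_pos": [0, 0, 0], "dr": [0, 0, 0], "fingers": 0.7},
    {"delta_pos": [0, 0, 0], "dr": [0, 0, 0], "fingers": 0.7},
    {"delta_pos": [0, 0, 0], "dr": [0, 0, 0], "fingers": 0.7},
    {"delta_pos": [0, 0, 0], "dr": [0, 0, 0], "fingers": 0.7},
    {"delta_pos": [0, 0, 0], "dr": [0, 0, 0], "fingers": 0.7},
  ],
)

```text
time: 7.18
tool_pos: [0.5685, -0.1956, 0.1628]
tool_rot: [3.141, -0.0, -0.127]
contact_force: [0.0, 0.8, -2.0]
opening: 0.022
grip_force: 50.0
```

```bash
python3 -c "
from h import *
st();go([.568,-.196,.158],-7.3)"
```

```text
7.17 [ 0.5685 -0.1956  0.1628] [ 1.7999e+02 -1.0000e-02 -7.2500e+00] [ 0.03  0.77 -1.97] 0.022 50.0
d [-0.04  0.05  0.48] dr [ 0.01 -0.01  0.05]
```

Request:
step_arm(
  increments=[
    {"delta_pos": [0, 0, 0.1], "dr": [0, 0, 0], "fingers": 0.7},
    {"delta_pos": [0, 0, 0.2], "dr": [0, 0, 0], "fingers": 0.7},
    {"delta_pos": [0, 0, 0.3], "dr": [0, 0, 0], "fingers": 0.7},
    {"delta_pos": [0, 0, 0.4], "dr": [0, 0, 0], "fingers": 0.7},
    {"delta_pos": [0, 0, 0.4], "dr": [0, 0, 0], "fingers": 0.7},
  ],
)

```text
time: 7.8
tool_pos: [0.5684, -0.1955, 0.1586]
tool_rot: [3.142, 0.0, -0.127]
contact_force: [-0.1, 0.4, -2.9]
opening: 0.0218
grip_force: 50.0
```

Request:
step_arm(
  increments=[
    {"delta_pos": [0, 0, 0.05], "dr": [0, 0, 0], "fingers": 0.7},
    {"delta_pos": [0, 0, 0.1], "dr": [0, 0, 0], "fingers": 0.7},
    {"delta_pos": [0, 0, 0.1], "dr": [0, 0, 0], "fingers": 0.7},
    {"delta_pos": [0, 0, 0.1], "dr": [0, 0, 0], "fingers": 0.7},
    {"delta_pos": [0, 0, 0.1], "dr": [0, 0, 0], "fingers": 0.7},
  ],
)

```text
time: 8.43
tool_pos: [0.5685, -0.1956, 0.1578]
tool_rot: [3.142, -0.0, -0.127]
contact_force: [-0.8, -1.1, -0.8]
opening: 0.0222
grip_force: 50.0
```

Request:
step_arm(
  increments=[
    {"delta_pos": [0, 0, 0.05], "dr": [0, 0, 0], "fingers": 0.7},
    {"delta_pos": [0, 0, 0.1], "dr": [0, 0, 0], "fingers": 0.7},
    {"delta_pos": [0, 0, 0.1], "dr": [0, 0, 0], "fingers": 0.7},
    {"delta_pos": [0, 0, 0.1], "dr": [0, 0, 0], "fingers": 0.7},
    {"delta_pos": [0, 0, 0.1], "dr": [0, 0, 0], "fingers": 0.7},
  ],
)

```text
time: 9.05
tool_pos: [0.5686, -0.1956, 0.1569]
tool_rot: [3.141, -0.0, -0.127]
contact_force: [-0.4, 0.0, 2.2]
opening: 0.0217
grip_force: 50.0
```

The deck is felt at TCP z of about 0.1577, and at 0.1569 the push is about 4.4 N. The arm is stiff, so a shallow, constant-height sweep is safe. I'll sweep a spiral and read the vertical force after each 2.5 mm hop; a drop to about -1.6 N means the socket is found.

Request:
step_arm(
  increments=[
    {"delta_pos": [0.13, 0, 0], "dr": [0, 0, 0], "fingers": 0.7},
    {"delta_pos": [0.27, 0, 0], "dr": [0, 0, 0], "fingers": 0.7},
    {"delta_pos": [0.4, 0, 0], "dr": [0, 0, 0], "fingers": 0.7},
    {"delta_pos": [0.4, 0, 0], "dr": [0, 0, 0], "fingers": 0.7},
    {"delta_pos": [0.4, 0, 0], "dr": [0, 0, 0], "fingers": 0.7},
  ],
)

```text
time: 9.68
tool_pos: [0.5724, -0.1961, 0.1567]
tool_rot: [3.141, 0.0, -0.127]
contact_force: [-2.1, 0.1, 2.7]
opening: 0.0218
grip_force: 50.0
```

Request:
step_arm(
  increments=[
    {"delta_pos": [-0.03, 0.1, 0], "dr": [0, 0, 0], "fingers": 0.7},
    {"delta_pos": [-0.06, 0.18, 0], "dr": [0, 0, 0], "fingers": 0.7},
    {"delta_pos": [-0.08, 0.24, 0], "dr": [0, 0, 0], "fingers": 0.7},
    {"delta_pos": [-0.08, 0.24, 0], "dr": [0, 0, 0], "fingers": 0.7},
    {"delta_pos": [-0.08, 0.24, 0], "dr": [0, 0, 0], "fingers": 0.7},
  ],
)

```text
time: 10.3
tool_pos: [0.5717, -0.1984, 0.1569]
tool_rot: [3.141, -0.001, -0.127]
contact_force: [1.5, 1.9, 2.3]
opening: 0.0218
grip_force: 50.0
```

Request:
step_arm(
  increments=[
    {"delta_pos": [-0.07, 0.05, 0], "dr": [0, 0, 0], "fingers": 0.7},
    {"delta_pos": [-0.14, 0.1, 0], "dr": [0, 0, 0], "fingers": 0.7},
    {"delta_pos": [-0.2, 0.14, 0], "dr": [0, 0, 0], "fingers": 0.7},
    {"delta_pos": [-0.2, 0.14, 0], "dr": [0, 0, 0], "fingers": 0.7},
    {"delta_pos": [-0.2, 0.14, 0], "dr": [0, 0, 0], "fingers": 0.7},
  ],
)

```text
time: 10.92
tool_pos: [0.5685, -0.1996, 0.1561]
tool_rot: [3.141, 0.002, -0.127]
contact_force: [0.4, -0.6, -0.8]
opening: 0.022
grip_force: 50.0
```

Request:
step_arm(
  increments=[
    {"delta_pos": [-0.08, 0, 0], "dr": [0, 0, 0], "fingers": 0.7},
    {"delta_pos": [-0.16, 0, 0], "dr": [0, 0, 0], "fingers": 0.7},
    {"delta_pos": [-0.25, 0, 0], "dr": [0, 0, 0], "fingers": 0.7},
    {"delta_pos": [-0.25, 0, 0], "dr": [0, 0, 0], "fingers": 0.7},
    {"delta_pos": [-0.25, 0, 0], "dr": [0, 0, 0], "fingers": 0.7},
  ],
)

```text
time: 11.55
tool_pos: [0.5666, -0.1991, 0.1567]
tool_rot: [3.142, 0.0, -0.127]
contact_force: [0.6, 0.1, -1.9]
opening: 0.0218
grip_force: 50.0
```

The force fell to -1.9 N, so the foot is over the socket at TCP (0.5666,-0.1991). Going down carefully.

Request:
step_arm(
  increments=[
    {"delta_pos": [0, 0, 0.05], "dr": [0, 0, 0], "fingers": 0.7},
    {"delta_pos": [0, 0, 0.1], "dr": [0, 0, 0], "fingers": 0.7},
    {"delta_pos": [0, 0, 0.15], "dr": [0, 0, 0], "fingers": 0.7},
    {"delta_pos": [0, 0, 0.2], "dr": [0, 0, 0], "fingers": 0.7},
    {"delta_pos": [0, 0, 0.2], "dr": [0, 0, 0], "fingers": 0.7},
  ],
)

```text
time: 12.18
tool_pos: [0.5668, -0.1994, 0.1547]
tool_rot: [3.141, -0.0, -0.127]
contact_force: [-0.1, -0.6, -0.4]
opening: 0.022
grip_force: 50.0
```

Request:
step_arm(
  increments=[
    {"delta_pos": [0.03, 0, 0], "dr": [0, 0, 0], "fingers": 0.7},
    {"delta_pos": [0.06, 0, 0], "dr": [0, 0, 0], "fingers": 0.7},
    {"delta_pos": [0.1, 0, 0], "dr": [0, 0, 0], "fingers": 0.7},
    {"delta_pos": [0.1, 0, 0], "dr": [0, 0, 0], "fingers": 0.7},
    {"delta_pos": [0.1, 0, 0], "dr": [0, 0, 0], "fingers": 0.7},
  ],
)

```text
time: 12.8
tool_pos: [0.5675, -0.1994, 0.1546]
tool_rot: [3.141, 0.001, -0.127]
contact_force: [-2.5, -2.4, -2.6]
opening: 0.0217
grip_force: 50.0
```

Request:
step_arm(
  increments=[
    {"delta_pos": [0, 0, 0], "dr": [0, 0, 0], "fingers": 0.7},
    {"delta_pos": [0, 0, 0], "dr": [0, 0, 0], "fingers": 0.7},
    {"delta_pos": [0, 0, 0], "dr": [0, 0, 0], "fingers": 0.7},
    {"delta_pos": [0, 0, 0], "dr": [0, 0, 0], "fingers": 0.7},
    {"delta_pos": [0, 0, 0], "dr": [0, 0, 0], "fingers": 0.7},
  ],
)

```text
time: 13.42
tool_pos: [0.5676, -0.1993, 0.1546]
tool_rot: [3.141, 0.0, -0.127]
contact_force: [-2.3, -1.7, -1.0]
opening: 0.0216
grip_force: 50.0
```

Request:
step_arm(
  increments=[
    {"delta_pos": [-0.04, 0.04, 0], "dr": [0, 0, 0], "fingers": 0.7},
    {"delta_pos": [-0.08, 0.08, 0], "dr": [0, 0, 0], "fingers": 0.7},
    {"delta_pos": [-0.12, 0.12, 0], "dr": [0, 0, 0], "fingers": 0.7},
    {"delta_pos": [-0.12, 0.12, 0], "dr": [0, 0, 0], "fingers": 0.7},
    {"delta_pos": [-0.12, 0.12, 0], "dr": [0, 0, 0], "fingers": 0.7},
  ],
)

```text
time: 14.05
tool_pos: [0.5666, -0.2002, 0.1548]
tool_rot: [-3.142, -0.001, -0.126]
contact_force: [0.9, -0.6, -1.2]
opening: 0.0214
grip_force: 50.0
```

Request:
step_arm(
  increments=[
    {"delta_pos": [0, 0, 0.1], "dr": [0, 0, 0], "fingers": 0.7},
    {"delta_pos": [0, 0, 0.2], "dr": [0, 0, 0], "fingers": 0.7},
    {"delta_pos": [0, 0, 0.3], "dr": [0, 0, 0], "fingers": 0.7},
    {"delta_pos": [0, 0, 0.3], "dr": [0, 0, 0], "fingers": 0.7},
    {"delta_pos": [0, 0, 0.3], "dr": [0, 0, 0], "fingers": 0.7},
  ],
)

```text
time: 14.68
tool_pos: [0.5663, -0.2003, 0.1517]
tool_rot: [3.142, 0.0, -0.127]
contact_force: [-0.3, 0.1, -1.4]
opening: 0.022
grip_force: 50.0
```

The stem is inside: 6 mm down with no side force. Guiding it home.

Request:
step_arm(
  increments=[
    {"delta_pos": [0, 0, 0.25], "dr": [0, 0, 0], "fingers": 0.7},
    {"delta_pos": [0, 0, 0.5], "dr": [0, 0, 0], "fingers": 0.7},
    {"delta_pos": [0, 0, 0.75], "dr": [0, 0, 0], "fingers": 0.7},
    {"delta_pos": [0, 0, 1.0], "dr": [0, 0, 0], "fingers": 0.7},
    {"delta_pos": [0, 0, 1.0], "dr": [0, 0, 0], "fingers": 0.7},
  ],
)

```text
time: 15.3
tool_pos: [0.5662, -0.2002, 0.1414]
tool_rot: [-3.142, 0.001, -0.127]
contact_force: [0.2, 0.4, -0.7]
opening: 0.0219
grip_force: 50.0
```

Request:
step_arm(
  increments=[
    {"delta_pos": [0, 0, 0.25], "dr": [0, 0, 0], "fingers": 0.7},
    {"delta_pos": [0, 0, 0.5], "dr": [0, 0, 0], "fingers": 0.7},
    {"delta_pos": [0, 0, 0.75], "dr": [0, 0, 0], "fingers": 0.7},
    {"delta_pos": [0, 0, 1.0], "dr": [0, 0, 0], "fingers": 0.7},
    {"delta_pos": [0, 0, 1.0], "dr": [0, 0, 0], "fingers": 0.7},
  ],
)

```text
time: 15.92
tool_pos: [0.5663, -0.2003, 0.1315]
tool_rot: [-3.142, 0.0, -0.127]
contact_force: [-0.5, 0.3, -1.3]
opening: 0.0218
grip_force: 50.0
```

Another 3.8 mm to the shoulder's rest, plus a touch.

Request:
step_arm(
  increments=[
    {"delta_pos": [0, 0, 0.1], "dr": [0, 0, 0], "fingers": 0.7},
    {"delta_pos": [0, 0, 0.2], "dr": [0, 0, 0], "fingers": 0.7},
    {"delta_pos": [0, 0, 0.3], "dr": [0, 0, 0], "fingers": 0.7},
    {"delta_pos": [0, 0, 0.4], "dr": [0, 0, 0], "fingers": 0.7},
    {"delta_pos": [0, 0, 0.4], "dr": [0, 0, 0], "fingers": 0.7},
  ],
)

```text
time: 16.55
tool_pos: [0.5663, -0.2003, 0.1276]
tool_rot: [3.142, 0.0, -0.127]
contact_force: [-1.0, -0.3, -1.1]
opening: 0.0217
grip_force: 50.0
```

Request:
step_arm(
  increments=[
    {"delta_pos": [0, 0, 0.03], "dr": [0, 0, 0], "fingers": 0.7},
    {"delta_pos": [0, 0, 0.05], "dr": [0, 0, 0], "fingers": 0.7},
    {"delta_pos": [0, 0, 0.05], "dr": [0, 0, 0], "fingers": 0.7},
    {"delta_pos": [0, 0, 0.05], "dr": [0, 0, 0], "fingers": 0.7},
    {"delta_pos": [0, 0, 0.05], "dr": [0, 0, 0], "fingers": 0.7},
  ],
)

```text
time: 17.18
tool_pos: [0.5664, -0.2003, 0.1274]
tool_rot: [3.141, -0.0, -0.127]
contact_force: [-0.7, 0.8, 1.0]
opening: 0.0218
grip_force: 50.0
```

The shoulder is on the deck (push about 3 N, TCP down 30.3 mm from contact). Releasing, then retreating.

Request:
step_arm(
  increments=[
    {"delta_pos": [0, 0, 0], "dr": [0, 0, 0], "fingers": 0.4},
    {"delta_pos": [0, 0, 0], "dr": [0, 0, 0], "fingers": 0.2},
    {"delta_pos": [0, 0, 0], "dr": [0, 0, 0], "fingers": 0.0},
    {"delta_pos": [0, 0, 0], "dr": [0, 0, 0], "fingers": 0.0},
    {"delta_pos": [0, 0, 0], "dr": [0, 0, 0], "fingers": 0.0},
  ],
)

```text
time: 17.8
tool_pos: [0.5664, -0.2003, 0.1272]
tool_rot: [3.141, -0.0, -0.127]
contact_force: [0.3, 0.3, -0.3]
opening: 0.0458
grip_force: 0.0
```

Request:
step_arm(
  increments=[
    {"delta_pos": [0, 0, -1], "dr": [0, 0, 0], "fingers": 0},
    {"delta_pos": [0, 0, -3], "dr": [0, 0, 0], "fingers": 0},
    {"delta_pos": [0, 0, -6], "dr": [0, 0, 0], "fingers": 0},
    {"delta_pos": [0, 0, -10], "dr": [0, 0, 0], "fingers": 0},
    {"delta_pos": [0, 0, -15], "dr": [0, 0, 0], "fingers": 0},
  ],
)

```text
time: 18.42
tool_pos: [0.5659, -0.2001, 0.2786]
tool_rot: [-3.141, 0.001, -0.127]
contact_force: [1.2, -0.8, -0.3]
opening: 0.0457
grip_force: 0.0
```

Request:
step_arm(
  increments=[
    {"delta_pos": [-2, 0, 0], "dr": [0, 0, 0], "fingers": 0},
    {"delta_pos": [-5, 0, 0], "dr": [0, 0, 0], "fingers": 0},
    {"delta_pos": [-9, 0, 0], "dr": [0, 0, 0], "fingers": 0},
    {"delta_pos": [-12, 0, 0], "dr": [0, 0, 0], "fingers": 0},
    {"delta_pos": [-12, 0, 0], "dr": [0, 0, 0], "fingers": 0},
  ],
)

```text
time: 19.05
tool_pos: [0.4462, -0.185, 0.2785]
tool_rot: [3.141, -0.001, -0.127]
contact_force: [0.9, -0.1, 0.1]
opening: 0.0462
grip_force: 0.0
```

```bash
python3 - <<'E'
from h import *
s=viewer.read_camera("side")[:,:,::-1]
cv2.imwrite("pics/end.png",cv2.resize(s[150:310,200:360],(600,600),interpolation=cv2.INTER_CUBIC));st()
E
```

```text
19.1 [ 0.4473 -0.1853  0.2784] [ 1.7995e+02 -1.2000e-01 -7.2900e+00] [-0.54 -0.29  1.17] 0.0454 0.0
```

View pics/end.png

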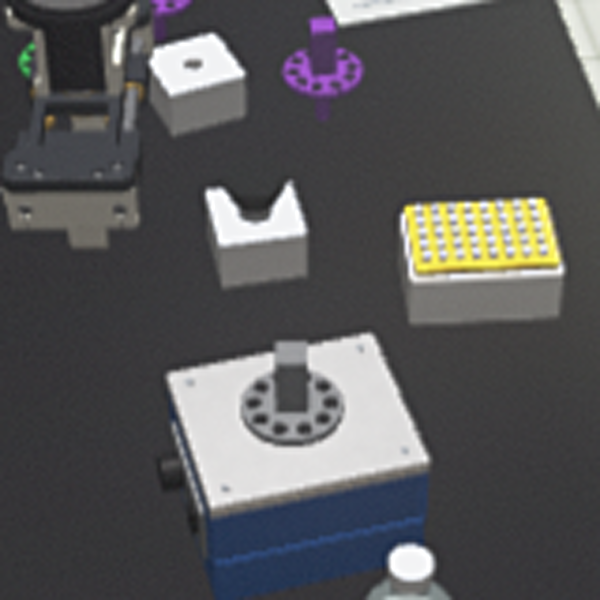

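The head stands upright and seated in the mixer window (crop 292,405). The arm is clear and the bystanders haven't moved.

```bash
python3 -c "
from cell import robot
print(robot.hand_in())"
```

```text
the job is handed in; nothing more can be done
None
```

The tube head is fitted in the mixer's socket, upright and released, and the job is handed in at about 19 s; the hand-in returned no verdict.

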